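Close up a specimen transport case

TASK

Pack the specimen jar for transport: stand it upright inside the open metal case, then put the loose lid on so that it sits fully down on the rim all round. Finally swing the hinged clamp arm over until it lies fully down on the lid, and let go; leave the dish, the spray bottle and the pipette where they are.

Things in the scene. Friction and masses are not known exactly. Their poses are not given: they have to be found in the camera images.
- case: open-topped grey metal case fixed on the bench, outside 110 (x) x 160 (y) x 95 mm high, wall and floor 5 mm thick, inside 100 x 150. Origin: centre of its underside; y is the long direction, z up. Its -x side (towards the robot) carries the clamp bracket, which reaches 88 mm out from the centre and 118 mm high.
- case_floor (a point): centre of the case's inner floor, 5 mm above the bench
- lid: loose grey metal lid, 200 g: plate 116 (x) x 166 (y) x 6 mm; under it a black lip 92 x 142, 10 deep, that goes inside the case walls with 4 mm play each side; on top a black bar handle along its x, 70 long, 16 wide, top 30 mm above the plate. Origin: centre of the lip's underside. On the case its x lies along the case's (either way round); seated, its origin is 85 mm above the bench.
- lid_grip (a point): middle of the lid's bar handle, 37 mm above the lip's underside
- jar: specimen jar with a wide screw cap (fixed on), about 0.1 kg: body 59 mm across, cap 64 mm across from 61 to 77 mm above its base, 77 mm high in all. Origin: centre of its underside, z up.
- clamp (a joint): angle of the clamp arm about its level pivot at the case's near side (axis along the case's y): 0 = lying level across the lid towards case +x, rubber foot on the plate; 1.57 = upright; up to 2.3 = thrown back towards the robot (open). It stays where it is left; about 2 N at the grip moves it.
- clamp_grip (a point): centre of the crosswise black grip roll (18 mm across, 40 long along the case's y) at the free end of the clamp arm, 95 mm from the pivot; the arm is a steel strap 18 wide, 8 thick
- clamp_pivot (a point): clamp pivot, at x -78, y -50, z 110 mm in the case's frame
- dish: bystander: closed petri dish, 91 mm across, 15 high, flat on the bench; origin under its centre
- spray: bystander: slim spray bottle, 41 mm across, 187 high; origin under its centre
- pipette: bystander: micropipette lying on the bench, 248 mm long, 37 wide, 32 high; origin under its centre
Mind the look-alikes: they are no part of the job. Of the things like the jar, leave any that is orange; of the rest the larger one is meant.

How it is judged:
On the way, in this order (a step that is already met when the one before it is completed fails the run):
1. the jar stands upright on the floor of the case, let go (x of jar in the frame of case between -0.052 and 0.052 m and y of jar in the frame of case between -0.077 and 0.077 m and z of jar in the frame of case between 0 and 0.01 m and angle between jar's own z axis and vertical below 0.12 rad and contact force between the fingers and jar below 0.2 N and linear speed of jar below 0.02 m/s), for 0.2 s.
2. the lid is seated on the case, let go (z of lid in the frame of case between 0.08 and 0.0885 m and horizontal distance between lid and case below 0.01 m and angle between lid's own z axis and vertical below 0.035 rad and angle between the x axis of lid and the x axis of case, either way round below 0.12 rad and contact force between the fingers and lid below 0.2 N and linear speed of lid below 0.02 m/s), for 0.2 s.
At the end, for the whole second after the job is handed in: The jar stands upright (0.12 rad) on the floor in the case; the lid is seated on it (origin 80 to 88.5 mm above the case underside, within 10 mm of centre, tilt under 0.035, turned under 0.12 rad against the case); the clamp arm lies on the lid (joint under 0.07 rad); all at rest (x of jar in the frame of case between -0.052 and 0.052 m and y of jar in the frame of case between -0.077 and 0.077 m and z of jar in the frame of case between 0 and 0.01 m and angle between jar's own z axis and vertical below 0.12 rad and z of lid in the frame of case between 0.08 and 0.0885 m and horizontal distance between lid and case below 0.01 m and angle between lid's own z axis and vertical below 0.035 rad and angle between the x axis of lid and the x axis of case, either way round below 0.12 rad and value of joint clamp below 0.07 rad and linear speed of each of jar, lid below 0.02 m/s and velocity of joint clamp below 0.05 rad/s); the robot touches nothing.
It fails at once if the jar is tipped over (angle between jar's own z axis and vertical above 0.8 rad).
It fails at once if a bystander (dish, spray bottle or pipette) is pushed more than 30 mm away or knocked over (distance of any of dish, spray, pipette from where it was at the start of the episode above 0.03 m or angle between spray's own z axis and vertical above 0.5 rad).
It also fails if it takes over 72 s, if anything falls off the work surface, if the arm or the gripper's body presses on something with over 40 N, if the wrist force passes 120 N, or if a joint passes its speed limit or range.

ROBOT

A 6-joint arm with a two-finger parallel gripper is mounted at the origin on the work surface; the furniture and walls round the work are solid. World frame = base frame: x ahead of the robot, y to its left, z up, the work surface at z = 0. Lengths are in m, angles in rad, forces in N, time in s.
With the tool pointing down it reaches from about 0.25 to 0.8 m from the base axis. Payload 3.9 kg.
Tool frame: the origin (TCP) lies at the very end of the fingers, on their centre line; the grasp point (between the pads) lies 19 mm behind it; z points along the fingers, y is the line along which they close (so a half turn about z gives the same grasp; the last joint's range is limited). The gripper opens to 85 mm and grips with 20 to 120 N. Pads are 22 mm wide; open, the fingers measure 114 mm over their backs; the gripper's body (76 mm by 85 mm) begins 54 mm behind the grasp point. The pads swing forward as they close: fully open they stand 13 mm farther back than shut.
Start: joints at [-1.339, 0.26, -0.138, 1.173, 0, 1.571], TCP at [0.121, -0.511, 0.231] pointing down, gripper open.
Joint ranges: [-2.78, 2.78], [-0.83, 1.72], [-1.28, 1.37], [-1.9, 2.12], [-1.57, 1.48], [-3.14, 3.14]. Speed limits (rad/s): [2.57, 2.57, 3.14, 3.14, 3.14, 3.14].

INTERFACE

Orientations are given as a unit quaternion [x, y, z, w].
In Python, from cell import ctrl gives the robot as it stands.
- The arm moves only by the shell command python3 -m creep 'ROWS' [FORCE]. ROWS is a JSON object of lists of equal length, an entry for each row: "angular": the turn, a rotation vector about the tool's x, y, z in rad, a list of three; "travel": the shift along the tool's x, y, z in cm, a list of three; "gripper": the closure, from 0 (fully open) to 1 (shut). In form: {"angular": [[rx, ry, rz], ...], "travel": [[x, y, z], ...], "gripper": [gripper, ...]}. A call has 1 to 20 rows; each row is the pose to reach, as a shift and turn from the pose commanded when the call began, along the tool's axes at that moment; what a row does not reach only later rows make up. A row lasts 1/12 s, in which the tool goes at most 41.7 mm and 7.16 degrees, less where a joint would pass 70% of its speed; a pose out of reach is approached as far as the arm can. A call with a gripper value outside its range is refused whole. The fingers move at their own pace and stop on an object; FORCE is the grip in N (left out, the last holds). Time passes only in rows, so rows that repeat a pose let the fingers close. It gives the time, the measured TCP pose, the force, the opening and the grip force at its end, in the units of the state.
- ctrl.state(): the state, without advancing time (a new reading comes with each control period).
- ctrl.camera(name): name is "scene" or "top"; returns the picture (420x560x3 uint8, red, green, blue); there is no depth.
- ctrl.camera_params(name): a dict with "fov_y" (degrees; the focal length in pixels is half the picture's height over the tangent of half this angle, whatever the lens; pixels are square), "cx", "cy" (the principal point, pixels), "position" and "rotation" of the camera in the world. Camera axes: x right, y up, looking along -z (the intrinsics and any distortion apply to the point x, -y, -z); pixel columns grow to the right and rows downward; lengths in m; the calibration is good to about 2 mm. A picture is of the moment at which its call begins. camera_params takes no time and is no camera call.
- ctrl.job_done(): hands the job in; it is judged then, once.
The state is a dict: "t": time; "joint_positions": joint angles; "joint_vel": joint speeds; "joint_efforts": joint torques, N m; "tool_pos": TCP position; "tcp_rot": TCP orientation; "ft_force": force on the tool from outside, world axes, zero at the start; "moment": the same for the moment, N m; "width": finger opening in m; "finger_force": force on a finger pad.
Only numpy, scipy, OpenCV 4.12 (cv2) and the standard library are available. Lean on these libraries where they do the work, as an engineer would, in place of code of your own. Each camera call takes 0.05 s, during which the arm holds its last target. There are 200 camera calls.

## Working session

There is one attempt and no reset: what is moved stays moved. The work goes in short steps, Python scripts to look and compute and a shell command to move; the robot and the scene stay as the last step left them, time stands still between calls to the robot, and variables do not carry over. Pictures are saved under pics/ and viewed, at most 10 in all, crops included, and the job is handed in when it is done.

```bash
ls; mkdir -p pics
python3 - <<'E'
from cell import ctrl
import cv2
for n in("scene","top"):
    cv2.imwrite(f"pics/{n}0.png",ctrl.camera(n)[:,:,::-1]); print(n,ctrl.camera_params(n))
print(ctrl.state())
E
```

```text
pics
scene {'fov_y': 56.294298471938895, 'cx': 282.4630898113196, 'cy': 206.0836592630573, 'position': array([ 0.53708625, -0.42816172,  0.95311925]), 'rotation': array([ 0.23139408,  0.00115438, -0.02268862,  0.97259481])}
top {'fov_y': 56.620980583310924, 'cx': 276.06583262615794, 'cy': 209.06117385188088, 'position': array([0.47926569, 0.00490648, 0.93164348]), 'rotation': array([-0.01923391,  0.02943637,  0.71489729, -0.69834477])}
{'t': 0.1, 'joint_positions': array([-1.33899006e+00,  2.60617050e-01, -1.39264633e-01,  1.17271814e+00,
       -9.50980230e-06,  1.57078794e+00]), 'joint_vel': array([-1.24540039e-03, -1.26535467e-03,  2.81126669e-03, -9.75185263e-04,
        1.60717245e-04, -1.75411192e-05]), 'joint_efforts': array([ 1.01729238e-03, -4.06509519e+01,  2.54527134e+01,  1.00683272e-02,
        1.64035932e-04,  1.24517442e-05]), 'tool_pos': array([ 0.1204629 , -0.51034231,  0.23053953]), 'tcp_rot': array([ 9.93289859e-01,  1.15647930e-01, -1.09000880e-04, -8.95149070e-04]), 'ft_force': array([ 0.44286006, -0.31035075,  0.07649877]), 'moment': array([ 0.02664231, -0.00652108, -0.00071179]), 'finger_force': 0.0, 'width': 0.0849469820185001}
```

View pics/scene0.png

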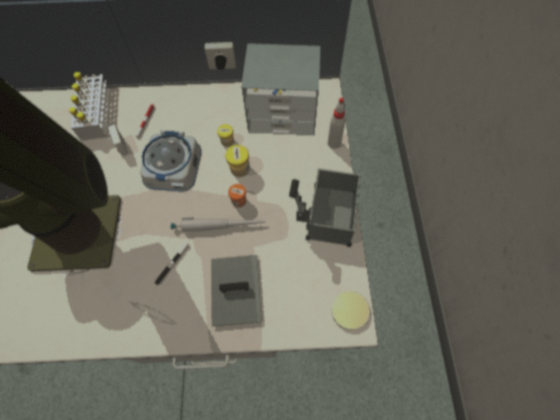

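View pics/top0.png

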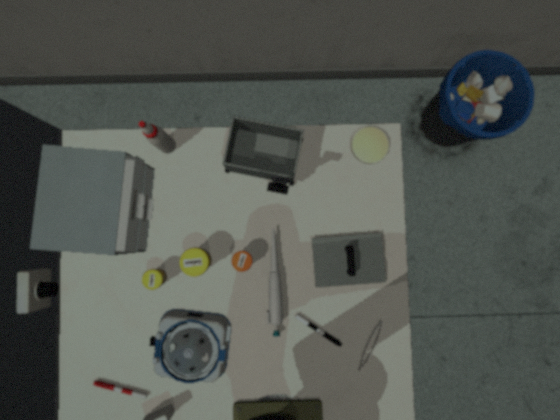

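The scene shows the case at (333,207) with its clamp thrown back, the lid at (235,290), two yellow jars (larger at (237,160)) and an orange one at (237,195). In the top view the case is at (264,152), the lid at (350,260), the large yellow jar at (194,262) and the pipette at (277,280). Next I'll enlarge for accurate points.

Run:
```python
import cv2,numpy as np
t=cv2.imread("pics/top0.png");s=cv2.imread("pics/scene0.png")
def crop(im,x,y,w=100,h=100,k=4):
    c=cv2.resize(im[y:y+h,x:x+w],None,fx=k,fy=k,interpolation=cv2.INTER_CUBIC)
    c=cv2.convertScaleAbs(c,alpha=1.7,beta=10)
    for i in range(0,w,10): cv2.putText(c,str(x+i),(i*k,8),0,.3,(0,255,255),1); cv2.line(c,(i*k,0),(i*k,3),(0,255,255))
    for i in range(0,h,10): cv2.putText(c,str(y+i),(0,i*k+4),0,.3,(0,255,255),1)
    return c
cv2.imwrite("pics/a.png",np.vstack([np.hstack([crop(t,215,110,100,100,4),crop(t,305,220,100,100,4)]),np.hstack([crop(t,165,230,200,50,4)])]))
cv2.imwrite("pics/b.png",np.vstack([np.hstack([crop(s,280,160,100,100,4),crop(s,200,245,100,100,4)]),np.hstack([crop(s,200,135,200,50,4)])]))
```

```text
(no output)
```

View pics/a.png

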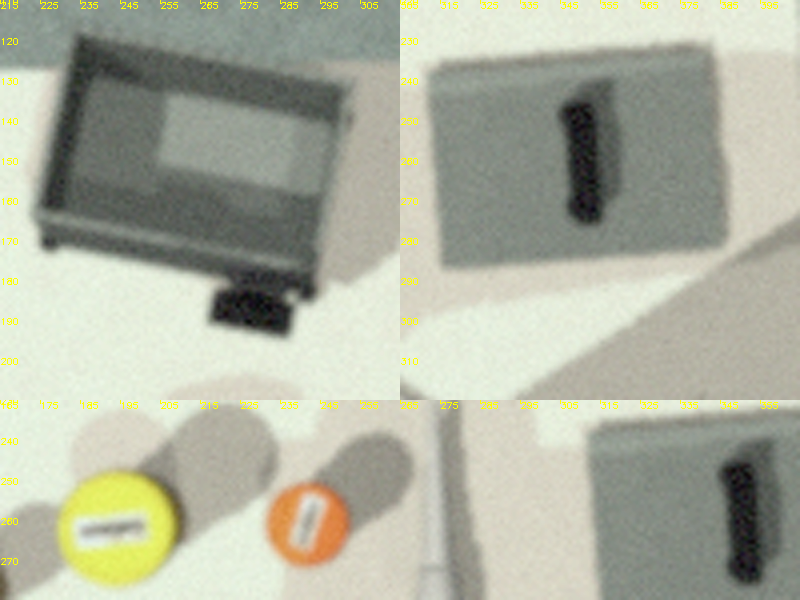

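View pics/b.png

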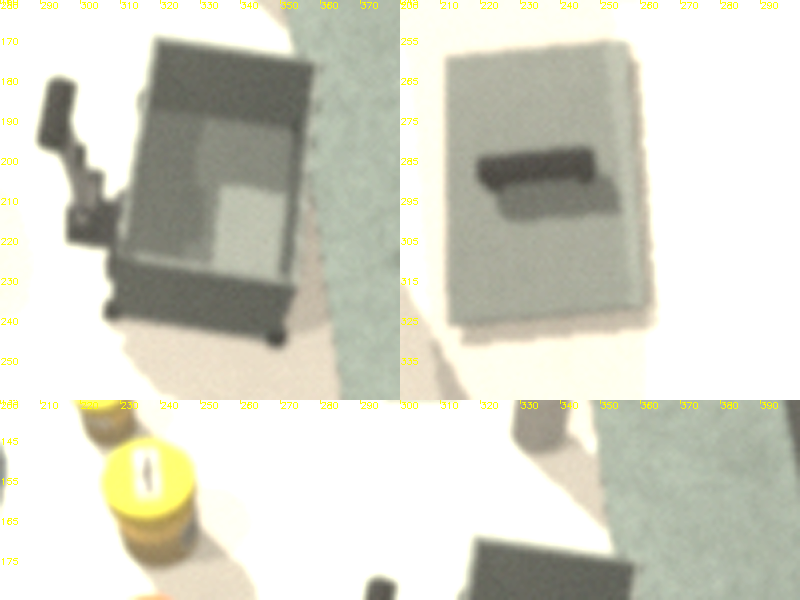

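The crops show the case-rim, lid and cap outlines clearly. The large yellow cap is about 30 px wide, or 64 mm, so it is the right jar. I'll fit the poses from both views.

```bash
cat > h.py <<'E'
from cell import ctrl
import numpy as np
from scipy.spatial.transform import Rotation as R
from scipy.optimize import least_squares
P={n:ctrl.camera_params(n) for n in("top","scene")}
K={"top":0.,"scene":0.}
def proj(n,X,k=None):
    p=P[n];k=K[n] if k is None else k
    c=R.from_quat(p["rotation"]).inv().apply(np.atleast_2d(X)-p["position"])
    f=210/np.tan(np.radians(p["fov_y"]/2))
    a=np.c_[c[:,0],-c[:,1]]/-c[:,2:]
    a=a*(1+k*(a**2).sum(1,keepdims=True))
    return a*f+[p["cx"],p["cy"]]
def tri(o,k=(0,0)):
    r=least_squares(lambda X:np.concatenate([proj(n,X,dict(zip(P,k))[n])[0]-o[n] for n in o]),[.5,0,.05]); return r.x,r.fun
def fit(pts,obs,z,x0,free=False):
    "planar fit: pts local Nx3, obs {cam:Nx2} -> x,y,yaw(,k)"
    def res(v):
        X=R.from_euler("z",v[2]).apply(pts)+[v[0],v[1],z]
        ks=v[3:] if free else (K["top"],K["scene"])
        return np.concatenate([(proj(n,X,dict(zip(P,ks))[n])-obs[n]).ravel() for n in obs])
    return least_squares(res,list(x0)+([0,0] if free else []),loss="soft_l1")
E
python3 - <<'E'
from h import *
# case corners local order: far-left(+x,+y), far-right(+x,-y), near-right, near-left
cp=np.array([[55,80,95],[55,-80,95],[-55,-80,95],[-55,80,95]])/1e3
co={"top":np.array([[234.5,118.75],[303,131.25],[292,177],[224.5,163.75]]),
"scene":np.array([[358.5,176.25],[353.25,231.75],[309.5,224.5],[318.75,169.5]])}
lp=np.array([[58,83,16],[58,-83,16],[-58,-83,16],[-58,83,16]])/1e3
lo={"top":np.array([[312.5,237.5],[383.25,231.25],[387,280.75],[315.75,287]]),
"scene":np.array([[257,255.5],[262.5,320],[212.5,326.25],[211.75,259.5]])}
for nm,p,o,x0 in(("case",cp,co,[.65,0,0]),("lid",lp,lo,[.4,-.2,0])):
  for fr in(0,1):
    r=fit(p,o,0,x0,fr);print(nm,r.x.round(4),r.fun.round(1))
  for n in o:
    r=fit(p,{n:o[n]},0,x0);print(nm,n,r.x.round(4),r.fun.round(1))
  for i in range(4): x,f=tri({n:o[n][i] for n in o});print(x.round(4),f.round(1))
for nm,a,b in(("jar",[194.5,262],[237.25,154.5]),("roll",[278,187.5],[294.25,188.75]),("handle",[305+182/4,220+162/4],[200+136/4,245+165/4])):
  x,f=tri({"top":np.array(a),"scene":np.array(b)});print(nm,x.round(4),f.round(1))
E
```

```text
case [ 0.6734  0.0164 -0.2264] [-1.9 -3.8  1.4 -1.5  2.4  1.6 -2.5  0.   1.2 -0.9  0.   0.8 -2.3  0.6
 -1.9 -0.6]
case [ 0.6781  0.0171 -0.2264 -0.8646 -0.7617] [ 0.6  0.2 -0.1 -0.2  1.9 -0.2 -1.2 -0.7  0.2 -0.1 -0.2 -0.3 -0.5  0.1
 -0.6 -0.4]
case top [ 0.6718  0.0163 -0.2354] [-1.5 -3.3  1.6 -0.4  2.2  2.7 -2.5  0.4]
case scene [ 0.6756  0.0165 -0.2315] [ 2.2 -0.9  0.8  0.8 -1.5  0.4 -0.9 -0.7]
[0.7385 0.0784 0.0953] [-0.2 -1.  -1.1  0.4]
[ 0.7082 -0.0708  0.0916] [-0.1 -0.7 -0.7  0.2]
[ 0.6074 -0.0444  0.0866] [-0.  -0.3 -0.3  0.1]
[0.639  0.1012 0.0995] [-0.2 -1.  -1.2  0.3]
lid [ 0.4223 -0.1769  0.0557] [-0.9 -0.9 -1.5 -0.3 -0.4 -0.1  0.1 -0.6 -0.  -0.3 -0.6  2.5 -0.4  1.5
 -0.9  0.2]
lid [ 0.4218 -0.1778  0.0545  0.0258 -0.1486] [-0.5 -0.7 -0.9  0.   0.3  0.3  0.5 -0.3 -0.1 -0.1 -0.5  1.4  0.6 -0.5
 -0.5  0.1]
lid top [ 0.4212 -0.1785  0.054 ] [-0.2 -0.5 -0.8  0.2  0.2  0.4  0.7 -0.1]
lid scene [ 0.4234 -0.1743  0.059 ] [ 0.3 -1.4  0.   1.3  0.2  0.4 -0.6 -0.7]
[ 0.4745 -0.0926  0.0181] [-0.1 -0.5 -0.5  0.1]
[ 0.4856 -0.2545  0.0346] [-0.1 -0.7 -0.7  0.1]
[ 0.3706 -0.2613  0.0247] [-0.1 -0.4 -0.4  0. ]
[ 0.3601 -0.0968  0.0159] [-0.1 -0.7 -0.8  0.1]
jar [0.4288 0.1711 0.0813] [-0.1 -0.8 -0.9  0.1]
roll [ 0.5704 -0.0107  0.2058] [-0.1 -0.4 -0.5  0.1]
handle [ 0.4206 -0.1749  0.0419] [-0.1 -0.5 -0.6  0.1]
```

Run:
```python
import cv2,numpy as np
def edge(n,line,lo,hi,vert):
    im=cv2.GaussianBlur(cv2.imread(n,0),(0,0),1.5).astype(float)
    if vert: im=im.T
    pts=[]
    for u in line:
        g=np.abs(np.diff(im[lo:hi,u])); i=g.argmax()
        w=g[max(i-2,0):i+3]; pts.append((u,lo+.5+(w*np.arange(max(i-2,0),max(i-2,0)+len(w))).sum()/w.sum()))
    p=np.array(pts); q=np.polyfit(p[:,0],p[:,1],1); r=p[:,1]-np.polyval(q,p[:,0])
    print(n,q.round(3),r.round(1))
edge("pics/top0.png",range(5,430,20),66,92,0)
edge("pics/top0.png",[70,90,110,125,180,200,215,310,320,330,340,385,395],118,136,0)
edge("pics/top0.png",range(140,410,15),392,422,1)
edge("pics/scene0.png",range(20,180,10),72,100,0)
edge("pics/scene0.png",range(10,350,20),335,370,0)
edge("pics/scene0.png",[85,95,150,165,180,245,260,275,285,330,340],335,385,1)
```

```text
pics/top0.png [-2.0000e-02  8.5379e+01] [ 0.3 -0.2  0.   0.3 -0.   0.2 -0.2  0.  -0.2 -0.1  0.1 -0.1 -0.5 -0.2
 -0.1  0.1  0.3  0.   0.3 -0.2  0.2 -0.1]
pics/top0.png [-2.10000e-02  1.31596e+02] [-0.4 -0.1 -0.5 -0.2  0.8  1.3 -0.3 -0.3  0.8  0.  -0.5 -0.  -0.5]
pics/top0.png [4.80000e-02 3.93346e+02] [ 0.6  0.2  0.2  0.6  0.6  0.2  0.4  0.6  0.5 -6.8  0.4 -0.7 -0.1  1.
  0.6  0.5  0.2  1.1]
pics/scene0.png [-4.3000e-02  8.9643e+01] [  5.9   2.2   2.6   2.1   2.5   2.  -13.3 -10.1 -11.    2.8   2.1   2.6
   2.1   2.4   2.8   2.3]
pics/scene0.png [-4.80000e-02  3.62777e+02] [-0.   0.  -0.1 -0.1 -0.  -0.  -0.   0.   0.  -0.1  0.4 -0.2 -0.1  0.5
 -0.2 -0.1 -0.1]
pics/scene0.png [1.40000e-01 3.27495e+02] [  0.3   0.5   0.9  -2.    4.9 -10.3   0.2   0.9   1.3   1.7   1.5]
```

Run:
```python
import cv2,numpy as np
t=cv2.imread("pics/top0.png");s=cv2.imread("pics/scene0.png")
def crop(im,x,y,w,h,k):
    return cv2.convertScaleAbs(cv2.resize(im[y:y+h,x:x+w],None,fx=k,fy=k,interpolation=cv2.INTER_CUBIC),alpha=2,beta=20)
cv2.imwrite("pics/c.png",np.hstack([crop(t,218,110,95,95,4),crop(s,285,162,95,95,4)]))
```

```text
(no output)
```

View pics/c.png

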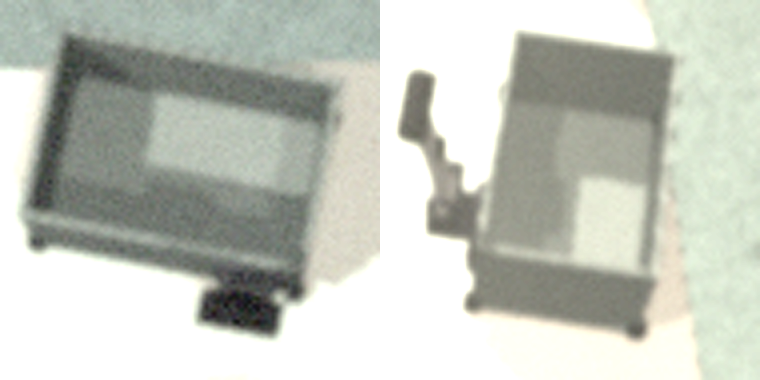

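No lens distortion (long edges straight). The rim outlines appear slightly smaller than outside dimensions; refit with sizes free.

Run:
```python
from h import *
co={"top":np.array([[234.25,118.75],[303.5,130.5],[294.25,177.5],[224.25,163.75]]),
"scene":np.array([[358.5,176],[353.6,231],[308,223.5],[319.3,170.5]])}
s=np.array([[1,1],[1,-1],[-1,-1],[-1,1.]])
for cams in(("top","scene"),("top",),("scene",)):
  def res(v,z=.095):
    X=R.from_euler("z",v[2]).apply(np.c_[s*v[3:5],[z]*4])+[v[0],v[1],0]
    return np.concatenate([(proj(n,X)-co[n]).ravel() for n in cams])
  r=least_squares(res,[.67,.016,-.23,.055,.08]);print(cams,r.x.round(4),r.fun.round(1))
```

```text
('top', 'scene') [ 0.673   0.0156 -0.2194  0.0521  0.0767] [-0.2 -1.8 -0.6  0.1 -0.5 -0.5  0.1 -0.5 -0.4  0.4 -1.3  0.3  0.7  1.
 -1.9  0.1]
('top',) [ 0.6715  0.015  -0.2111  0.0518  0.0769] [-0.3 -0.8 -0.3  0.6  0.2 -0.2  0.4  0.3]
('scene',) [ 0.6749  0.0167 -0.2312  0.0525  0.0765] [ 0.8  0.4 -0.8 -0.1  1.   0.1 -1.  -0.4]
```

```bash
cat >> h.py <<'E'
def rel(x,y,z,head):
    s=ctrl.state();R0=R.from_quat(s["tcp_rot"])
    Rt=R.from_quat([np.cos(head/2),np.sin(head/2),0,0])
    d=R0.inv().apply(np.array([x,y,z])-s["tool_pos"])*100
    print("travel cm",d.round(2),"angular",(R0.inv()*Rt).as_rotvec().round(4))
def st():
    s=ctrl.state();q=R.from_quat(s["tcp_rot"]).as_matrix()
    print("t",round(s["t"],2),"pos",s["tool_pos"].round(4),"head",np.arctan2(q[1,0],q[0,0]).round(4),"tilt",q[:2,2].round(4),"F",s["ft_force"].round(1),"M",s["moment"].round(2),"w",round(s["width"],4),"ff",round(s["finger_force"],1),"q",s["joint_positions"].round(2))
E
python3 -c "
from h import *
rel(.429,.171,.22,-.222)"
```

```text
travel cm [ 45.68 -59.22   1.16] angular [-1.800e-03  4.000e-04  4.538e-01]
```

```bash
python3 -m creep '{"angular":[[0,0,0.454],[0,0,0.454],[0,0,0.454],[0,0,0.454],[0,0,0.454],[0,0,0.454],[0,0,0.454],[0,0,0.454],[0,0,0.454],[0,0,0.454],[0,0,0.454],[0,0,0.454],[0,0,0.454],[0,0,0.454],[0,0,0.454],[0,0,0.454],[0,0,0.454],[0,0,0.454],[0,0,0.454],[0,0,0.454]],"travel":[[45.7,-59.2,1],[45.7,-59.2,1],[45.7,-59.2,1],[45.7,-59.2,1],[45.7,-59.2,1],[45.7,-59.2,1],[45.7,-59.2,1],[45.7,-59.2,1],[45.7,-59.2,1],[45.7,-59.2,1],[45.7,-59.2,1],[45.7,-59.2,1],[45.7,-59.2,1],[45.7,-59.2,1],[45.7,-59.2,1],[45.7,-59.2,1],[45.7,-59.2,1],[45.7,-59.2,1],[45.7,-59.2,1],[45.7,-59.2,1]],"gripper":[0,0,0,0,0,0,0,0,0,0,0,0,0,0,0,0,0,0,0,0]}'; python3 -c "
from h import *
st();rel(.429,.171,.2,-.222)"
```

```text
t: 1.77
tool_pos: [0.3745, -0.0571, 0.222]
tcp_rot: [0.996, -0.09, 0.001, -0.018]
ft_force: [0.4, 0.4, 0.0]
width: 0.0854
finger_force: 0.0
t 1.77 pos [ 0.3745 -0.0571  0.222 ] head -0.1799 tilt [0.0052 0.0347] F [0.4 0.4 0. ] M [-0.02 -0.    0.04] w 0.0854 ff 0.0 q [-0.18  0.01 -0.46  1.1   0.04  3.14]
travel cm [  1.28 -23.32   3.02] angular [-0.0351  0.0018  0.0421]
```

Joint 6 has hit its limit because heading = π + j1 − j6. I'll use the half-turned heading (2.92) instead.

```bash
python3 -c "
from h import *
rel(.429,.171,.2,1.4)"
```

```text
travel cm [  1.28 -23.32   3.02] angular [-0.0283 -0.0269 -1.5797]
```

```bash
python3 -m creep '{"angular":[[-0.028,-0.027,-1.58],[-0.028,-0.027,-1.58],[-0.028,-0.027,-1.58],[-0.028,-0.027,-1.58],[-0.028,-0.027,-1.58],[-0.028,-0.027,-1.58],[-0.028,-0.027,-1.58],[-0.028,-0.027,-1.58],[-0.028,-0.027,-1.58],[-0.028,-0.027,-1.58],[-0.028,-0.027,-1.58],[-0.028,-0.027,-1.58],[-0.028,-0.027,-1.58],[-0.028,-0.027,-1.58],[-0.028,-0.027,-1.58]],"travel":[[1.3,-23.3,3],[1.3,-23.3,3],[1.3,-23.3,3],[1.3,-23.3,3],[1.3,-23.3,3],[1.3,-23.3,3],[1.3,-23.3,3],[1.3,-23.3,3],[1.3,-23.3,3],[1.3,-23.3,3],[1.3,-23.3,3],[1.3,-23.3,3],[1.3,-23.3,3],[1.3,-23.3,3],[1.3,-23.3,3]],"gripper":[0,0,0,0,0,0,0,0,0,0,0,0,0,0,0]}' >/dev/null; python3 -c "
from h import *
st();rel(.429,.171,.2,2.92)"
```

```text
t 3.02 pos [0.4286 0.1714 0.2003] head 1.3994 tilt [-0.0001  0.0002] F [-0.1 -0.2  0.2] M [ 0.05 -0.01  0.03] w 0.0852 ff 0.0 q [ 0.38  0.17 -0.34  1.06  0.    2.12]
travel cm [-0.03  0.05  0.03] angular [ 1.0000e-04 -2.0000e-04 -1.5206e+00]
```

```bash
python3 -m creep '{"angular":[[0,0,-1.52],[0,0,-1.52],[0,0,-1.52],[0,0,-1.52],[0,0,-1.52],[0,0,-1.52],[0,0,-1.52],[0,0,-1.52],[0,0,-1.52],[0,0,-1.52],[0,0,-1.52],[0,0,-1.52],[0,0,-1.52],[0,0,-1.52],[0,0,-1.52],[0,0,-1.52],[0,0,-1.52],[0,0,-1.52],[0,0,-1.52],[0,0,-1.52]],"travel":[[0,0,0],[0,0,0],[0,0,0],[0,0,0],[0,0,0],[0,0,0],[0,0,0],[0,0,0],[0,0,0],[0,0,0],[0,0,0],[0,0,0],[0,0,0],[0,0,3],[0,0,6],[0,0,9],[0,0,12],[0,0,14],[0,0,15],[0,0,15]],"gripper":[0,0,0,0,0,0,0,0,0,0,0,0,0,0,0,0,0,0,0,0]}' >/dev/null; python3 -c "
from h import *
st();rel(.429,.171,.05,2.92)"; python3 -m creep '{"angular":[[0,0,0],[0,0,0],[0,0,0],[0,0,0],[0,0,0],[0,0,0],[0,0,0],[0,0,0]],"travel":[[0,0,0],[0,0,0],[0,0,0],[0,0,0],[0,0,0],[0,0,0],[0,0,0],[0,0,0]],"gripper":[0.3,0.4,0.5,0.6,0.6,0.6,0.6,0.6]}' 30; python3 -c "
from h import *
st()"
```

```text
t 4.68 pos [0.4264 0.1706 0.0479] head 2.9183 tilt [-0.0049 -0.0018] F [ 0.   0.1 -0.1] M [-0.03  0.02 -0.01] w 0.0857 ff 0.0 q [ 0.38  0.32 -0.59  0.66  0.    0.6 ]
travel cm [-0.25  0.09 -0.21] angular [-0.0028 -0.0044 -0.0017]
t: 5.35
tool_pos: [0.4298, 0.1721, 0.0515]
tcp_rot: [0.11, 0.994, 0.001, 0.001]
ft_force: [-0.3, 0.7, 6.4]
width: 0.0628
finger_force: 33.5
t 5.35 pos [0.4298 0.1721 0.0515] head 2.9218 tilt [0.0029 0.0011] F [-0.3  0.7  6.4] M [-0.11 -0.02 -0.06] w 0.0628 ff 33.5 q [ 0.38  0.31 -0.59  0.67 -0.    0.6 ]
```

```bash
python3 -m creep '{"angular":[[0,0,0],[0,0,0],[0,0,0],[0,0,0],[0,0,0],[0,0,0],[0,0,0],[0,0,0]],"travel":[[0,0,-1],[0,0,-4],[0,0,-8],[0,0,-12],[0,0,-15],[0,0,-17],[0,0,-18],[0,0,-18]],"gripper":[0.6,0.6,0.6,0.6,0.6,0.6,0.6,0.6]}'; python3 -c "
from h import *
st();rel(.691,.094,.23,2.92);rel(.673,.0158,.23,2.92)"
```

```text
t: 6.02
tool_pos: [0.43, 0.1722, 0.2331]
tcp_rot: [0.11, 0.994, 0.001, 0.002]
ft_force: [-0.5, 0.5, -1.4]
width: 0.0623
finger_force: 33.5
t 6.02 pos [0.43   0.1722 0.2331] head 2.9219 tilt [0.0052 0.0023] F [-0.5  0.5 -1.4] M [-0.02 -0.01 -0.02] w 0.0623 ff 33.5 q [ 0.38  0.15 -0.28  1.14  0.    0.6 ]
travel cm [-27.17  -1.95   0.42] angular [0.0034 0.0045 0.0019]
travel cm [-27.12  -9.98   0.4 ] angular [0.0034 0.0045 0.0019]
```

```bash
python3 -m creep '{"angular":[[0,0,0],[0,0,0],[0,0,0],[0,0,0],[0,0,0],[0,0,0],[0,0,0],[0,0,0],[0,0,0],[0,0,0],[0,0,0],[0,0,0],[0,0,0],[0,0,0]],"travel":[[-3,0,0],[-6,-0.5,0],[-9,-1,0],[-12,-1,0],[-15,-1,0],[-18,-2,0],[-21,-2,0],[-24,-2,0],[-27.1,-2,0.2],[-27.1,-4,0.2],[-27.1,-7,0.2],[-27.1,-10,0.2],[-27.1,-10,0.2],[-27.1,-10,0.2]],"gripper":[0.6,0.6,0.6,0.6,0.6,0.6,0.6,0.6,0.6,0.6,0.6,0.6,0.6,0.6]}' >/dev/null; python3 -c "
from h import *
import cv2
st();rel(.673,.0158,.058,2.92)
t=ctrl.camera('top')[:,:,::-1];s=ctrl.camera('scene')[:,:,::-1]
f=lambda a,x,y:cv2.convertScaleAbs(cv2.resize(a[y:y+150,x:x+130],None,fx=3,fy=3,interpolation=2),alpha=1.6,beta=10)
cv2.imwrite('pics/d.png',cv2.hconcat([f(t,205,80),f(s,260,130)]))"
```

```text
t 7.18 pos [0.6702 0.0134 0.2265] head 2.9192 tilt [-0.0031  0.0004] F [ 0.4  0.3 -0.6] M [ 0.07  0.   -0.04] w 0.0627 ff 33.6 q [0.02 0.52 0.26 1.31 0.   0.24]
travel cm [-0.27  0.3  16.85] angular [-0.0003 -0.0031 -0.0008]
```

View pics/d.png

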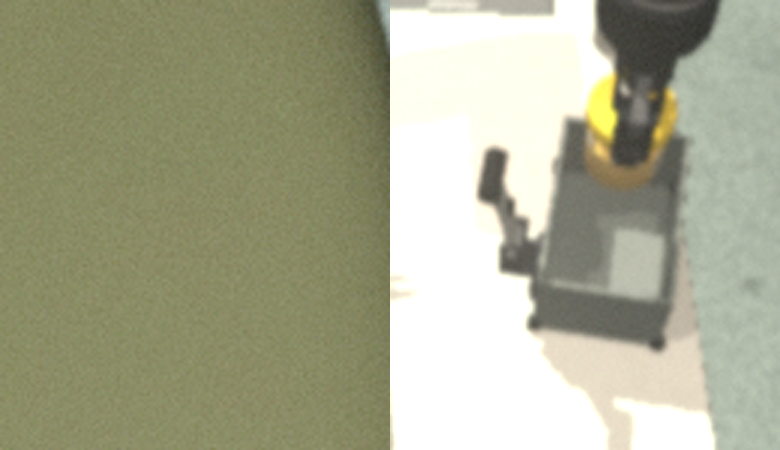

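The jar is held upright over the case at scene crop (630,130), and the clamp is untouched. The arm blocks the top view. Next I lower it.

```bash
python3 -m creep '{"angular":[[0,0,0],[0,0,0],[0,0,0],[0,0,0],[0,0,0],[0,0,0],[0,0,0],[0,0,0],[0,0,0],[0,0,0]],"travel":[[-0.2,0.2,2],[-0.2,0.2,5],[-0.2,0.2,8],[-0.2,0.2,11],[-0.2,0.2,13],[-0.2,0.2,14.5],[-0.2,0.2,15.5],[-0.2,0.2,16.2],[-0.2,0.2,16.6],[-0.2,0.2,16.6]],"gripper":[0.6,0.6,0.6,0.6,0.6,0.6,0.6,0.6,0.6,0.6]}' >/dev/null; python3 -c "
from h import *
st();rel(.673,.0158,.0575,2.92)"
```

```text
t 8.12 pos [0.6736 0.0171 0.0619] head 2.9228 tilt [-0.0003  0.0003] F [-0.5  1.  -0.8] M [ 0.   -0.02 -0.04] w 0.0627 ff 33.6 q [ 0.03  0.61 -0.02  0.94  0.    0.24]
travel cm [ 0.03 -0.14  0.44] angular [ 0.0002 -0.0003  0.0028]
```

```bash
python3 -m creep '{"angular":[[0,0,0],[0,0,0],[0,0,0],[0,0,0]],"travel":[[0,0,0.2],[0,0,0.4],[0,0,0.5],[0,0,0.5]],"gripper":[0.6,0.6,0.6,0.6]}' | head -4; python3 -m creep '{"angular":[[0,0,0],[0,0,0],[0,0,0],[0,0,0],[0,0,0],[0,0,0],[0,0,0],[0,0,0],[0,0,0]],"travel":[[0,0,0],[0,0,0],[0,0,0],[0,0,0],[0,0,0],[0,0,0],[0,0,0],[0,0,0],[0,0,0]],"gripper":[0.5,0.4,0.3,0.2,0.1,0,0,0,0]}';  python3 -m creep '{"angular":[[0,0,0],[0,0,0],[0,0,0],[0,0,0],[0,0,0],[0,0,0],[0,0,0],[0,0,0],[0,0,0]],"travel":[[0,0,-1],[0,0,-3],[0,0,-6],[0,0,-10],[0,0,-14],[0,0,-18],[0,0,-20],[0,0,-20],[0,0,-20]],"gripper":[0,0,0,0,0,0,0,0,0]}'; python3 -c "
from h import *
st();rel(.43,.1,.26,3.197);rel(.421,-.177,.26,3.197)"
```

```text
t: 8.45
tool_pos: [0.6739, 0.0165, 0.0577]
tcp_rot: [0.11, 0.994, 0.0, 0.0]
ft_force: [0.0, 0.4, -1.3]
t: 9.2
tool_pos: [0.6737, 0.0166, 0.0573]
tcp_rot: [0.11, 0.994, 0.0, 0.0]
ft_force: [-0.6, -0.4, 0.4]
width: 0.0856
finger_force: 0.0
t: 9.95
tool_pos: [0.6747, 0.0166, 0.2599]
tcp_rot: [0.11, 0.994, 0.0, 0.002]
ft_force: [0.2, -0.1, -0.5]
width: 0.0855
finger_force: 0.0
t 9.95 pos [0.6747 0.0166 0.2599] head 2.9221 tilt [0.0049 0.0004] F [ 0.2 -0.1 -0.5] M [-0.03 -0.06 -0.  ] w 0.0855 ff 0.0 q [0.02 0.52 0.34 1.39 0.   0.24]
travel cm [25.7   2.82 -0.12] angular [ 0.0008  0.0048 -0.2749]
travel cm [ 20.55 -24.42  -0.14] angular [ 0.0008  0.0048 -0.2749]
```

```bash
python3 -m creep '{"angular":[[0,0,-0.275],[0,0,-0.275],[0,0,-0.275],[0,0,-0.275],[0,0,-0.275],[0,0,-0.275],[0,0,-0.275],[0,0,-0.275],[0,0,-0.275],[0,0,-0.275],[0,0,-0.275],[0,0,-0.275],[0,0,-0.275],[0,0,-0.275]],"travel":[[0,0,-2],[4,-5,-2],[8,-9,-2],[11,-13,-2],[14,-17,-2],[17,-20,-2],[20.5,-24.4,-2],[20.5,-24.4,-2],[20.5,-24.4,2],[20.5,-24.4,6],[20.5,-24.4,10],[20.5,-24.4,13],[20.5,-24.4,14],[20.5,-24.4,14]],"gripper":[0,0,0,0,0,0,0,0,0,0,0,0,0,0]}' >/dev/null; python3 -c "
from h import *
import cv2
st();rel(.4215,-.1765,.023,3.197)
s=ctrl.camera('scene')[:,:,::-1]
t=ctrl.camera('top')[:,:,::-1]
f=lambda a,x,y:cv2.convertScaleAbs(cv2.resize(a[y:y+150,x:x+130],None,fx=3,fy=3,interpolation=2),alpha=1.6,beta=10)
cv2.imwrite('pics/e.png',cv2.hconcat([f(t,205,80),f(s,260,130),]))"
```

```text
t 11.12 pos [ 0.4156 -0.1751  0.1127] head -3.0865 tilt [-0.0098  0.0044] F [0.1 0.6 0.2] M [-0.   -0.09  0.07] w 0.0855 ff 0.0 q [-0.4   0.23 -0.51  0.84  0.   -0.45]
travel cm [-0.66 -0.22  8.96] angular [ 0.0049 -0.0095 -0.0003]
```

View pics/e.png

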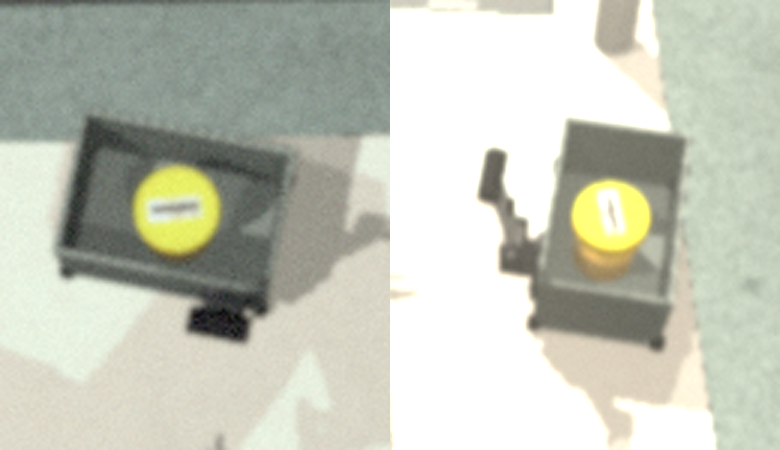

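The jar stands upright in the case: cap at top (264,149.7) and scene (333.3,202.3). I'll use its known position to check the camera bias at the case, then descend onto the handle.

```bash
python3 -m creep '{"angular":[[0.005,-0.009,0],[0.005,-0.009,0],[0.005,-0.009,0],[0.005,-0.009,0],[0.005,-0.009,0],[0.005,-0.009,0]],"travel":[[-0.3,-0.2,2],[-0.4,-0.2,5],[-0.4,-0.2,7.5],[-0.4,-0.2,8.8],[-0.4,-0.2,8.8],[-0.4,-0.2,8.8]],"gripper":[0,0,0,0,0,0]}' >/dev/null
python3 -c "
from h import *
st();rel(.4215,-.1765,.023,3.197)
o={'top':np.array([264,149.7]),'scene':np.array([333.3,202.3])}
print(tri(o))
for n in o: print(n,least_squares(lambda v:proj(n,[v[0],v[1],.082])[0]-o[n],[.67,.01]).x.round(4))"
```

```text
t 11.72 pos [ 0.4252 -0.1788  0.0299] head -3.0858 tilt [ 0.0098 -0.0045] F [ 1.3 -0.3  0.5] M [-0.    0.03  0.01] w 0.0853 ff 0.0 q [-0.4   0.34 -0.63  0.6  -0.   -0.45]
travel cm [0.36 0.26 0.68] angular [-0.005   0.0095  0.0003]
(array([0.67102811, 0.01559862, 0.08056812]), array([-0.07978295, -0.48669143, -0.53869806,  0.15022758]))
top [0.6696 0.0154]
scene [0.6722 0.0152]
```

```bash
python3 -m creep '{"angular":[[-0.005,0.0095,0],[-0.005,0.0095,0],[-0.005,0.0095,0],[-0.005,0.0095,0]],"travel":[[0.2,0.2,0.3],[0.2,0.25,0.6],[0.2,0.25,0.6],[0.2,0.25,0.6]],"gripper":[0,0,0,0]}' >/dev/null; python3 -c "
from h import *
st()"
python3 -m creep '{"angular":[[0,0,0],[0,0,0],[0,0,0],[0,0,0],[0,0,0],[0,0,0],[0,0,0],[0,0,0],[0,0,0],[0,0,0]],"travel":[[0,0,0],[0,0,0],[0,0,0],[0,0,0],[0,0,0],[0,0,0],[0,0,0],[0,0,0],[0,0,0],[0,0,0]],"gripper":[0.3,0.5,0.7,0.9,1,1,1,1,1,1]}' 60 >/dev/null; python3 -c "
from h import *
st()"
```

```text
t 12.05 pos [ 0.4231 -0.1765  0.0238] head -3.0859 tilt [ 0.0008 -0.0003] F [0.1 0.4 0.2] M [-0.03  0.02  0.04] w 0.0855 ff 0.0 q [-0.4   0.35 -0.63  0.59  0.   -0.45]
t 12.88 pos [ 0.4226 -0.1763  0.0234] head -3.086 tilt [-0.      0.0004] F [-1.1  0.4  5. ] M [ 0.25  0.1  -0.05] w 0.0147 ff 59.4 q [-0.4   0.35 -0.63  0.59  0.   -0.45]
```

```bash
python3 -m creep '{"angular":[[0,0,0],[0,0,0],[0,0,0],[0,0,0],[0,0,0],[0,0,0],[0,0,0],[0,0,0],[0,0,0],[0,0,0]],"travel":[[0,0,-0.5],[0,0,-2],[0,0,-5],[0,0,-8],[0,0,-11],[0,0,-14],[0,0,-16],[0,0,-17],[0,0,-17],[0,0,-17]],"gripper":[1,1,1,1,1,1,1,1,1,1]}' >/dev/null; python3 -c "
from h import *
st();rel(.636,-.19,.193,2.92);rel(.6755,.0166,.193,2.92)"
```

```text
t 13.72 pos [ 0.4224 -0.1765  0.1931] head -3.0861 tilt [-0.0003 -0.0002] F [-0.8  0.5 -2.2] M [-0.    0.02 -0.08] w 0.0147 ff 59.0 q [-0.4   0.17 -0.36  1.04 -0.   -0.45]
travel cm [-21.25  -2.53   0.  ] angular [-2.00e-04 -2.00e-04  2.77e-01]
travel cm [-26.34  17.87  -0.  ] angular [-2.00e-04 -2.00e-04  2.77e-01]
```

```bash
python3 -m creep '{"angular":[[0,0,0.05],[0,0,0.1],[0,0,0.15],[0,0,0.2],[0,0,0.277],[0,0,0.277],[0,0,0.277],[0,0,0.277],[0,0,0.277],[0,0,0.277],[0,0,0.277],[0,0,0.277],[0,0,0.277],[0,0,0.277],[0,0,0.277],[0,0,0.277],[0,0,0.277],[0,0,0.277]],"travel":[[-2,-0.5,0],[-5,-1,0],[-8,-2,0],[-11,-2.5,0],[-14,-2.5,0],[-17,-2.5,0],[-19.5,-2.5,0],[-21.3,-2.5,0],[-21.3,-2.5,0],[-22,0,0],[-22.7,3,0],[-23.5,6,0],[-24.2,9,0],[-25,12,0],[-25.6,15,0],[-26.1,17,0],[-26.3,17.9,0],[-26.3,17.9,0]],"gripper":[1,1,1,1,1,1,1,1,1,1,1,1,1,1,1,1,1,1]}' >/dev/null; python3 -c "
from h import *
st();rel(.6755,.0166,.118,2.92)"
```

```text
t 15.22 pos [0.6741 0.0189 0.1912] head 2.9231 tilt [-0.0037  0.0003] F [ 0.3  0.3 -2.6] M [-0.04 -0.02  0.01] w 0.015 ff 59.1 q [0.03 0.54 0.2  1.23 0.   0.25]
travel cm [-0.21 -0.19  7.32] angular [-0.0005 -0.0037  0.0031]
```

```bash
python3 -m creep '{"angular":[[0,0,0.002],[0,0,0.002],[0,0,0.002],[0,0,0.002],[0,0,0.002],[0,0,0.002]],"travel":[[-0.1,-0.2,2],[-0.1,-0.2,4],[-0.1,-0.2,6],[-0.1,-0.2,7],[-0.1,-0.2,7],[-0.1,-0.2,7]],"gripper":[1,1,1,1,1,1]}' >/dev/null; python3 -c "
from h import *
import cv2
st();rel(.6755,.0166,.108,2.92)
s=ctrl.camera('scene')[:,:,::-1]
t=ctrl.camera('top')[:,:,::-1]
f=lambda a,x,y:cv2.convertScaleAbs(cv2.resize(a[y:y+120,x:x+100],None,fx=4,fy=4,interpolation=2),alpha=1.9,beta=20)
cv2.imwrite('pics/f.png',cv2.hconcat([f(t,215,90),f(s,280,140),]))"
```

```text
t 15.72 pos [0.6749 0.0136 0.1226] head 2.9168 tilt [-0.0024 -0.0003] F [-0.1  0.2 -2.3] M [-0.    0.06  0.02] w 0.0146 ff 59.1 q [ 0.02  0.57  0.08  1.08 -0.    0.24]
travel cm [0.01 0.31 1.46] angular [-0.0008 -0.0022 -0.0032]
```

View pics/f.png

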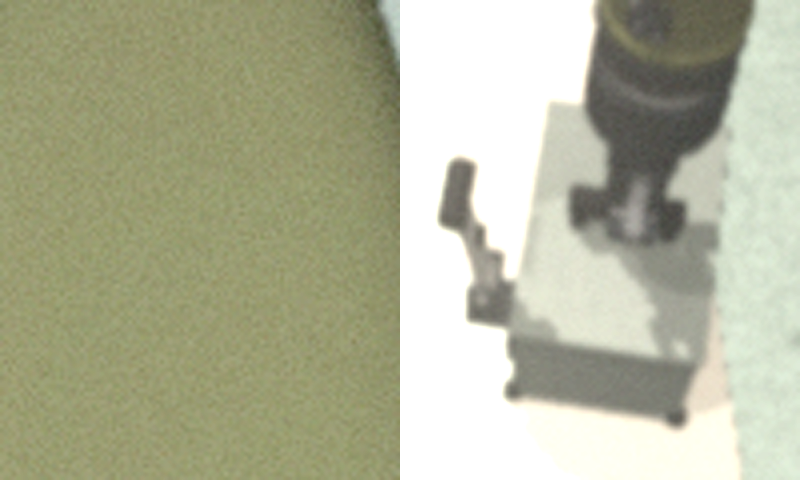

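The lid is level and lined up above the rim. I'll settle, then lower gently while watching force.

```bash
python3 -m creep '{"angular":[[0,0,0],[0,0,0],[0,0,0]],"travel":[[0,0.1,0],[0,0.1,0],[0,0.1,0]],"gripper":[1,1,1]}' |sed -n 2,4p; python3 -m creep '{"angular":[[0,0,0],[0,0,0],[0,0,0],[0,0,0],[0,0,0]],"travel":[[0,0,0.2],[0,0,0.4],[0,0,0.6],[0,0,0.7],[0,0,0.7]],"gripper":[1,1,1,1,1]}' >/dev/null; python3 -c "
from h import *
st();rel(.6755,.0166,.108,2.92)"
```

```text
tool_pos: [0.6765, 0.0159, 0.1241]
tcp_rot: [0.111, 0.994, 0.0, 0.001]
ft_force: [0.4, 0.3, -2.2]
t 16.48 pos [0.6755 0.0158 0.1155] head 2.9182 tilt [-0.0015  0.0001] F [ 1.1 -0.2 -2.4] M [0.02 0.03 0.01] w 0.0146 ff 59.1 q [0.02 0.58 0.07 1.06 0.   0.25]
travel cm [0.02 0.08 0.75] angular [-0.0002 -0.0015 -0.0018]
```

```bash
python3 -m creep '{"angular":[[0,0,0],[0,0,0],[0,0,0],[0,0,0],[0,0,0]],"travel":[[0,0,0.2],[0,0,0.4],[0,0,0.6],[0,0,0.7],[0,0,0.7]],"gripper":[1,1,1,1,1]}' >/dev/null; python3 -c "
from h import *
st()"
```

```text
t 16.9 pos [0.6757 0.0157 0.1087] head 2.9181 tilt [-0.001   0.0002] F [-0.1  0.1 -2.2] M [-0.03 -0.02 -0.  ] w 0.0151 ff 59.1 q [0.02 0.58 0.06 1.04 0.   0.25]
```

```bash
python3 -m creep '{"angular":[[0,0,0],[0,0,0],[0,0,0],[0,0,0],[0,0,0],[0,0,0],[0,0,0],[0,0,0],[0,0,0],[0,0,0]],"travel":[[0,0,0.05],[0,0,0.05],[0,0,0.05],[0,0,0.05],[0,0,0],[0,0,0],[0,0,0],[0,0,0],[0,0,0],[0,0,0]],"gripper":[1,1,0.9,0.8,0.7,0.6,0.5,0.5,0.5,0.5]}' 20 ; python3 -m creep '{"angular":[[0,0,0],[0,0,0],[0,0,0],[0,0,0],[0,0,0],[0,0,0],[0,0,0],[0,0,0],[0,0,0]],"travel":[[0,0,-1],[0,0,-3],[0,0,-6],[0,0,-10],[0,0,-14],[0,0,-18],[0,0,-20],[0,0,-20],[0,0,-20]],"gripper":[0.5,0.5,0.5,0.5,0.5,0.5,0.5,0.5,0.5]}' >/dev/null; python3 -c "
from h import *
st()"
```

```text
t: 17.73
tool_pos: [0.676, 0.0158, 0.1092]
tcp_rot: [0.112, 0.994, 0.0, -0.0]
ft_force: [-0.4, 0.9, -0.7]
width: 0.0428
finger_force: 0.0
t 18.48 pos [0.677  0.0157 0.3119] head 2.9181 tilt [0.0045 0.0003] F [-0.7  1.  -0.3] M [ 0.    0.01 -0.01] w 0.0427 ff 0.0 q [0.02 0.53 0.49 1.53 0.   0.25]
```

Lid released. Next, the clamp: closed fingers go behind the roll and push it over along its arc (tool x is case −x, tool y is case +y).

```bash
python3 -m creep '{"angular":[[0,0,0],[0,0,0],[0,0,0],[0,0,0],[0,0,0],[0,0,0],[0,0,0],[0,0,0],[0,0,0],[0,0,0],[0,0,0],[0,0,0]],"travel":[[3,-1,0],[6,-2,0],[9,-3,0],[12,-4,0],[15.2,-4.9,0],[15.2,-4.9,0],[15.2,-4.9,3],[15.2,-4.9,6],[15.2,-4.9,9],[15.2,-4.9,11.3],[15.2,-4.9,11.3],[15.2,-4.9,11.3]],"gripper":[0.7,0.9,1,1,1,1,1,1,1,1,1,1]}' >/dev/null; python3 -c "
from h import *
import cv2
st()
s=ctrl.camera('scene')[:,:,::-1]
t=ctrl.camera('top')[:,:,::-1]
f=lambda a,x,y:cv2.convertScaleAbs(cv2.resize(a[y:y+120,x:x+100],None,fx=4,fy=4,interpolation=2),alpha=1.9,beta=20)
cv2.imwrite('pics/g.png',cv2.hconcat([f(t,215,90),f(s,270,140),]))"
```

```text
t 19.48 pos [0.5149 0.0016 0.1944] head 2.9181 tilt [-0.0058  0.0002] F [-0.9 -0.6  0.2] M [-0.03 -0.03 -0.05] w 0.0003 ff 0.0 q [ 0.    0.27 -0.23  1.08  0.    0.23]
```

View pics/g.png

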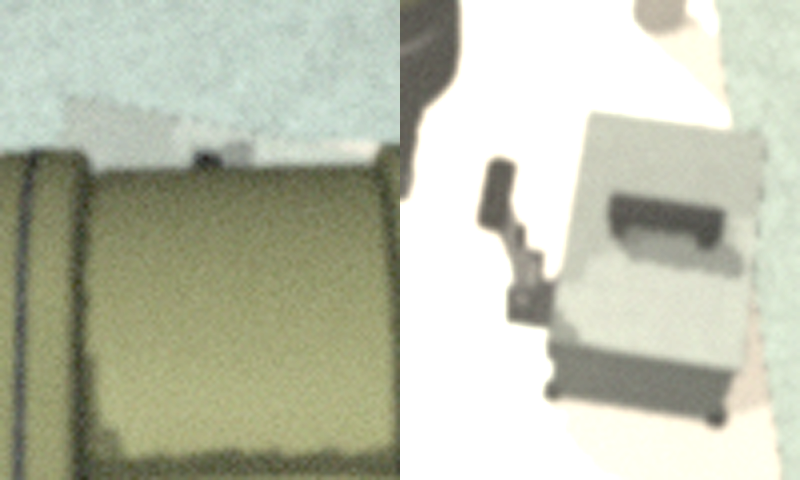

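The lid is fully seated and square on the case, and the clamp roll is untouched at scene crop (498,190). The gripper is 6 cm behind the roll, just out of the crop. Now push.

```bash
python3 -m creep '{"angular":[[0,0,0],[0,0,0],[0,0,0],[0,0,0],[0,0,0],[0,0,0],[0,0,0],[0,0,0],[0,0,0],[0,0,0],[0,0,0],[0,0,0],[0,0,0],[0,0,0],[0,0,0]],"travel":[[-1.5,0,0],[-3,0,0],[-3.7,0,0],[-4.4,0,0],[-5,0,0],[-5.6,0,0],[-6,0,0],[-6.6,0,0.1],[-7.2,0,0.2],[-7.8,0,0.4],[-8.4,0,0.6],[-8.8,0,0.7],[-8.8,0,0.7],[-8.8,0,0.7],[-8.8,0,0.7]],"gripper":[1,1,1,1,1,1,1,1,1,1,1,1,1,1,1]}' >/dev/null; python3 -c "
from h import *
st()"
```

```text
t 20.83 pos [ 0.6029 -0.0179  0.1891] head 2.9181 tilt [-0.0002  0.0001] F [ 0.4 -0.8 -0.1] M [-0.01  0.02  0.03] w 0.0 ff 0.0 q [-0.03  0.41 -0.02  1.14  0.    0.19]
```

```bash
python3 -m creep '{"angular":[[0,0,0],[0,0,0],[0,0,0],[0,0,0],[0,0,0],[0,0,0],[0,0,0]],"travel":[[-0.6,0,0.2],[-1.2,0,0.6],[-1.8,0,0.9],[-2.4,0,1.3],[-3.1,0,1.8],[-3.1,0,1.8],[-3.1,0,1.8]],"gripper":[1,1,1,1,1,1,1]}' >/dev/null; python3 -c "
from h import *
import cv2
st()
s=ctrl.camera('scene')[:,:,::-1]
f=lambda a,x,y:cv2.convertScaleAbs(cv2.resize(a[y:y+140,x:x+140],None,fx=4,fy=4,interpolation=2),alpha=1.9,beta=20)
cv2.imwrite('pics/i.png',f(s,260,130))"
```

```text
t 21.42 pos [ 0.6335 -0.0249  0.1703] head 2.9179 tilt [-0.0008  0.    ] F [-0.3  0.1  0.8] M [-0.02  0.06 -0.01] w 0.0001 ff 0.0 q [-0.04  0.48  0.03  1.13  0.    0.18]
```

View pics/i.png

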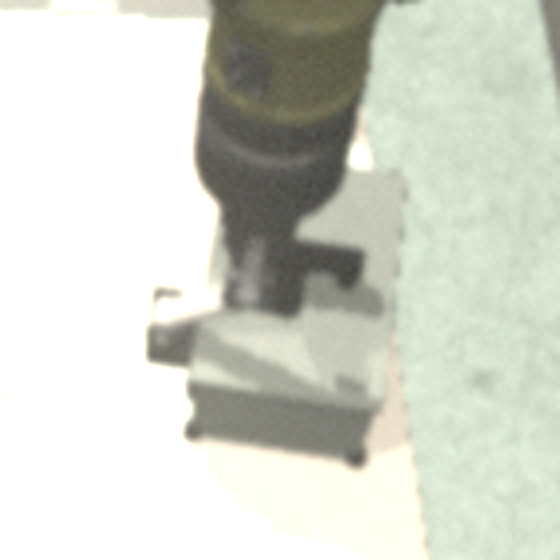

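The clamp arm has swung past upright, with the strap now leaning over the lid from the pivot at crop (170,340) and the roll hidden behind the fingers. I'll raise, move over the roll and press it down along its arc.

```bash
python3 -m creep '{"angular":[[0,0,0],[0,0,0],[0,0,0],[0,0,0],[0,0,0],[0,0,0],[0,0,0],[0,0,0],[0,0,0],[0,0,0],[0,0,0],[0,0,0],[0,0,0],[0,0,0],[0,0,0],[0,0,0]],"travel":[[0.5,0,-2],[0.5,0,-4],[-1,0,-4],[-2.2,0,-4],[-2.2,0,-3],[-2.2,0,-1.7],[-2.7,0,-1],[-3.2,0,-0.3],[-3.7,0,0.5],[-4.1,0,1.4],[-4.4,0,2.3],[-4.7,0,3.2],[-4.8,0,3.9],[-4.9,0,4.5],[-4.9,0,4.5],[-4.9,0,4.5]],"gripper":[1,1,1,1,1,1,1,1,1,1,1,1,1,1,1,1]}' >/dev/null; python3 -c "
from h import *
st()"
```

```text
t 22.8 pos [ 0.6792 -0.0354  0.1249] head 2.9182 tilt [-0.004   0.0006] F [-0.7 -1.  -0.7] M [ 0.04  0.04 -0.05] w -0.0001 ff 0.0 q [-0.05  0.58  0.1   1.09  0.    0.17]
```

```bash
python3 -m creep '{"angular":[[0,0,0],[0,0,0],[0,0,0]],"travel":[[0,0,0.2],[0,0,0.4],[0,0,0.4]],"gripper":[1,1,1]}' |sed -n 2,4p; python3 -m creep '{"angular":[[0,0,0],[0,0,0],[0,0,0]],"travel":[[0,0,0.1],[0,0,0.2],[0,0,0.2]],"gripper":[1,1,1]}' |sed -n 2,4p
```

```text
tool_pos: [0.6806, -0.0355, 0.1221]
tcp_rot: [0.111, 0.994, 0.0, -0.0]
ft_force: [-0.4, -1.1, 1.0]
tool_pos: [0.6808, -0.0356, 0.1202]
tcp_rot: [0.111, 0.994, 0.0, -0.0]
ft_force: [-0.1, -0.1, 0.7]
```

```bash
for i in 1; do python3 -m creep '{"angular":[[0,0,0],[0,0,0],[0,0,0]],"travel":[[0,0,0.1],[0,0,0.2],[0,0,0.2]],"gripper":[1,1,1]}' |sed -n 2,4p; done
```

```text
tool_pos: [0.681, -0.0356, 0.119]
tcp_rot: [0.112, 0.994, 0.0, 0.0]
ft_force: [-0.6, -0.4, 4.4]
```

```bash
python3 -m creep '{"angular":[[0,0,0],[0,0,0],[0,0,0]],"travel":[[0,0,0.1],[0,0,0.1],[0,0,0.1]],"gripper":[1,1,1]}' |sed -n 2,4p; python3 -m creep '{"angular":[[0,0,0],[0,0,0],[0,0,0],[0,0,0],[0,0,0],[0,0,0],[0,0,0],[0,0,0],[0,0,0],[0,0,0],[0,0,0],[0,0,0],[0,0,0],[0,0,0],[0,0,0],[0,0,0],[0,0,0],[0,0,0]],"travel":[[0,0,-1],[0,0,-4],[0,0,-8],[0,0,-12],[0,0,-16],[0,0,-16],[4,0,-16],[8,0,-16],[12,0,-16],[16,0,-16],[20,0,-16],[24,0,-16],[27,0,-16],[30,0,-16],[30,0,-16],[30,0,-16],[30,0,-16],[30,0,-16]],"gripper":[1,1,1,1,1,1,1,1,1,1,1,1,1,1,1,1,1,1]}' >/dev/null; python3 -c "
from h import *
import cv2
st()
# numeric check: dark roll expected at local (17,-50,110) for clamp=0
C=np.array([.673,.0156,0]);Rz=R.from_euler('z',-.222)
im={n:ctrl.camera(n) for n in('scene','top')}
for n in im:
  g=cv2.cvtColor(im[n],cv2.COLOR_RGB2GRAY)
  for th in(0,.07,.2,.4,.8,1.74):
    u=proj(n,C+Rz.apply([-.078+.095*np.cos(th),-.05,.11+.095*np.sin(th)]))[0]
    x,y=u.round().astype(int); print(n,th,u.round(1),g[y-2:y+3,x-2:x+3].mean())
  for l,a in(('roll',(.017,-.05,.11)),('handle',(0,0,.125))):
    x,y=proj(n,C+Rz.apply(a))[0].round().astype(int);w=g[y-14:y+15,x-14:x+15];v,xx=np.nonzero(w<55);print(n,l,len(v),(xx.mean()+x-14).round(1),(v.mean()+y-14).round(1))
"
```

```text
tool_pos: [0.681, -0.0356, 0.1189]
tcp_rot: [0.112, 0.994, 0.0, 0.001]
ft_force: [-2.6, 0.3, 8.7]
t 25.3 pos [0.3894 0.0308 0.2774] head 2.9178 tilt [0.0006 0.0002] F [ 0.5  1.  -0.2] M [-0.01 -0.03 -0.03] w -0.0002 ff 0.0 q [ 0.08  0.01 -0.32  1.24  0.    0.3 ]
scene 0 [339.4 216.3] 51.52
scene 0.07 [339.7 215.1] 44.32
scene 0.2 [339.6 212.7] 47.08
scene 0.4 [338.1 208.9] 73.4
scene 0.8 [330.1 201.2] 74.0
scene 1.74 [293.7 190.1] 156.52
scene roll 110 341.1 214.9
scene handle 231 336.5 195.3
top 0 [288.2 142.2] 25.52
top 0.07 [288.3 141.5] 25.52
top 0.2 [288.4 140.9] 18.76
top 0.4 [288.2 141.4] 18.76
top 0.8 [286.8 148. ] 115.0
top 1.74 [278.9 187.2] 97.72
top roll 150 287.9 141.0
top handle 266 264.3 144.0
```

The force rose at TCP z = 0.119, where the roll should lie when the clamp is fully down. The image also puts the roll at angle ≈ 0. The robot is clear, so I'm handing in.

```bash
python3 -c "
from cell import ctrl
print(ctrl.job_done())"
```

```text
the job is handed in; nothing more can be done
None
```

I handed in the job at about 25 s of the 72 s allowed, but no verdict came back: the jar stands upright in the case, the lid is seated and let go, and the clamp lies fully down on it by my force and camera checks. I never touched the bystanders.

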